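# Press a zither bridge with the lead-filled weight

### The job

The bridge of the zither has come unglued: close it by gently standing the lead-filled gluing weight on the pressing board over the bridge, so that the bridge stays fully down. Three of the four weights on the rack look alike but only one is filled, so feel by lifting which is the heavy one, put any light one back on its cork pad and do not leave it on the board. The weight with the broken-off corner would mar the work: leave it, the bare zither and the tools and pots around them alone.

Things in the scene. Friction and masses are not known exactly. Their poses are not given: they have to be found in the camera images.
- place_1: one of four cork pads on the plywood rack board, 120 (x) x 70 (y) x 4 mm, each starting with one gluing weight on it; origin at the centre of the pad's underside, so a weight's underside stands 4 mm above this origin. The weight stands centred on it within 5 mm, its long side along the pad's x axis within 0.06 rad.
- place_2: one of four cork pads on the plywood rack board, 120 (x) x 70 (y) x 4 mm, each starting with one gluing weight on it; origin at the centre of the pad's underside, so a weight's underside stands 4 mm above this origin. The weight stands centred on it within 5 mm, its long side along the pad's x axis within 0.06 rad.
- place_3: one of four cork pads on the plywood rack board, 120 (x) x 70 (y) x 4 mm, each starting with one gluing weight on it; origin at the centre of the pad's underside, so a weight's underside stands 4 mm above this origin. The weight stands centred on it within 5 mm, its long side along the pad's x axis within 0.06 rad.
- place_4: one of four cork pads on the plywood rack board, 120 (x) x 70 (y) x 4 mm, each starting with one gluing weight on it; origin at the centre of the pad's underside, so a weight's underside stands 4 mm above this origin. The weight stands centred on it within 5 mm, its long side along the pad's x axis within 0.06 rad.
- rack: plywood board, 330 (x) x 250 (y) x 12 mm, origin at its underside centre; its four pads are 160 mm apart along x, 110 along y. Each carries a gluing WEIGHT: felt-footed wooden block 110 (x) x 60 (y) x 40 mm high, with an upright grip centred on top, 70 long (x), 22 thick (y), 45 mm high; pinch it across its thickness. Rack and zither may change sides.
- rack_mid (a point): middle of the rack's top face. Of the four weights one is chipped; the three sound ones look exactly alike: one is filled with lead (0.8 to 0.95 kg), two are unfilled (0.24 to 0.36 kg). Which pad holds the filled one differs every time and shows only in the lifting.
- chipped_centre (a point): centre (42 mm above its underside) of the fourth gluing weight, which stands on one of the four pads: same size and grip as the others, but one corner of its block, 50 x 18 mm, is broken away over its full height. It is to be left where it stands.
- caul_top (a point): centre of the top face of the plywood pressing board, 130 (x) x 80 (y) x 12 mm, level, that lies across the lifted bridge in the middle of the zither; about 113 mm above the table with the bridge up; x is the board's long side. The gluing weight is to stand on it lengthways. It moves straight down with the bridge.
- bridge (a joint): how far the lifted bridge is pressed down, in m: 0 = sprung up, 0.005 = fully down on its seat. Springy: about 7 N presses it fully down; an unfilled weight presses it only 1 to 2.5 mm.
- zither: wooden zither without strings, lying on two white pads, 410 mm long (x) and 260 mm (near end) to 160 mm (far end) wide, soundboard 75 mm above the table; origin on the table under its middle. Bare old wood: nothing is to be set on it but the weight on the pressing board.
- bridge_seat: light wooden strip on the soundboard, 20 x 140 x 8 mm, on which the bridge closes; it carries the bridge and the pressing board; origin at its underside centre, 38 mm below the pressing board's top when the bridge is up; same x axis as the pressing board.
- key: bystander: tuning key with a wooden cross grip, 80 mm, lying on the near end of the zither; origin at its underside
- brush: bystander: brush, 150 mm, lying across the far end of the zither; origin at its underside
- spatula: bystander: spatula, 180 mm, lying on the rack between the two rows of weights; origin at its underside
- glue: bystander: white bottle, 60 mm across, 130 mm high, beyond the rack and the zither; origin at its underside
- jar: bystander: amber jar, 70 mm across, 80 mm high, beyond the rack and the zither; origin at its underside

How it is judged:
At the end, for the whole second after the job is handed in: The bridge is down by more than 4.2 of its 5 mm and at rest under the weight alone, the three other weights stand on the cork pads (each of three pads carries more than 1.2 N), the chipped weight is within 20 mm and the bystanders are within 30 mm of where they began (value of joint bridge above 0.0042 m and velocity of joint bridge between -0.003 and 0.003 m/s and (contact force between each of place_2, place_3, place_4 and anything else above 1.2 N or contact force between each of place_1, place_3, place_4 and anything else above 1.2 N or contact force between each of place_1, place_2, place_4 and anything else above 1.2 N or contact force between each of place_1, place_2, place_3 and anything else above 1.2 N) and distance of chipped_centre from where it was at the start of the episode below 0.02 m and distance of each of key, brush, spatula, glue, jar from where it was at the start of the episode below 0.03 m); the robot touches nothing.
It fails at once if the chipped weight moved by more than 20 mm (distance of chipped_centre from where it was at the start of the episode above 0.02 m).
It fails at once if a bystander (key, brush, spatula, bottle, jar) moved by more than 30 mm (distance of any of key, brush, spatula, glue, jar from where it was at the start of the episode above 0.03 m).
It fails at once if an unfilled weight left standing on the pressing board (bridge half down and the gripper more than 150 mm away) (value of joint bridge between 0.0009 and 0.0035 m and distance between the grasp point and caul_top above 0.15 m).
It fails at once if the bare zither touched with more than 8 N (contact force between zither and anything else above 8 N).
It fails at once if a weight slammed or the bridge pressed with more than 60 N (contact force between any of place_1, place_2, place_3, place_4, bridge_seat and anything else above 60 N).
It also fails if it takes over 67 s, if anything falls off the work surface, if the arm or the gripper's body presses on something with over 40 N, if the wrist force passes 120 N, or if a joint passes its speed limit or range.

### The arm

A 6-joint arm with a two-finger parallel gripper is mounted at the origin on the work surface. World frame = base frame: x ahead of the robot, y to its left, z up, the work surface at z = 0. Lengths are in m, angles in rad, forces in N, time in s.
With the tool pointing down it reaches from about 0.35 to 0.975 m from the base axis. Payload 4.9 kg.
Tool frame: the origin (TCP) lies between the finger pads; the fingertips stand 14 mm ahead of it and the grasp point (between the pads) lies 5 mm behind it (manip.finger_overhang is the distance from the TCP to the fingertips, in m); z points along the fingers, y is the line along which they close (so a half turn about z gives the same grasp; the last joint's range is limited). The gripper opens to 85 mm and grips with 20 to 120 N. Pads are 22 mm wide; open, the fingers measure 114 mm over their backs; the gripper's body (76 mm by 85 mm) begins 54 mm behind the grasp point. The pads swing forward as they close: fully open they stand 13 mm farther back than shut.
Start: joints at [-0.119, 0.053, 1.613, -0, 1.476, -0.119], TCP at [0.625, 0, 0.245] pointing down, gripper open.
Joint ranges: [-3.01, 3.01], [-1.01, 2.22], [0.06, 2.58], [-1.02, 4.17], [0.09, 2.62], [-3.14, 3.14]. Speed limits (rad/s): [2.57, 2.57, 3.14, 3.14, 3.14, 3.14].

### API

Orientations are given as a unit quaternion [w, x, y, z].
In Python, from plant import manip, grab_frame gives the robot as it stands.
- The arm moves only by the tool servo_tool, never from a script. Its argument "deltas" is a list that holds one entry, the list of rows, each a list of 5 numbers: the opening in per cent of the stroke, from 0 (shut) to 100 (fully open), then the shift along the world's x, y, z in m, then the turn about the world's z in degrees. A call has exactly 8 rows; each row shifts and turns the commanded pose from where the row before left it; what a row does not reach is not made up. A row lasts 1/10 s, in which the tool goes at most 50 mm and 8.59 degrees, less where a joint would pass 70% of its speed; a pose out of reach is approached as far as the arm can. A call is refused whole if a number of a shift passes 0.05 or a number of a turn 8.59, either way. A call with a gripper value outside its range is refused whole. The fingers move at their own pace and stop on an object; the grip force is fixed at half the most. Time passes only in rows, so rows that do not move let the fingers close, or fill a call up. It gives the time, the measured TCP pose, the force, the opening and the grip force at its end, in the units of the state.
- manip.state(): the state, without advancing time (a new reading comes with each control period).
- grab_frame(name): name is "scene" or "side" or "wrist"; returns a dict with "pixels" (400x640x3 uint8, red, green, blue), "z_map" (400x640 float32, m along the optical axis (not along the pixel's ray), 0 where there is no reading), "fx", "fy", "cx", "cy" (pixels), "dist" ([k1, k2, p1, p2, k3] as OpenCV has them; the pictures are not rectified), "rvec" (rotation vector, rad) and "tvec" (3), from world to camera coordinates, as OpenCV has them; the wrist camera has in their place "T_tool_cam" (4x4, takes a point from camera to tool coordinates, whose origin is the TCP and whose axes are the flange's). Camera axes: x right, y down, z forward; pixel columns grow to the right and rows downward; lengths in m; the calibration is good to about 2 mm. A picture is of the moment at which its call begins: read the wrist's pose just before it.
- manip.job_done(): hands the job in; it is judged then, once.
The state is a dict: "time": time; "joint_pos": joint angles; "joint_vel": joint speeds; "joint_efforts": joint torques, N m; "tool_pos": TCP position; "tool_rot": TCP orientation; "contact_force": force on the tool from outside, world axes, zero at the start; "ft_torque": the same for the moment, N m; "gripper_width": opening from 0.0 (shut) to 1.0 (fully open); "grasp_force": force on a finger pad.
Only numpy, scipy, OpenCV 4.12 (cv2) and the standard library are available. Lean on these libraries where they do the work, as an engineer would, in place of code of your own. Each camera call takes 0.05 s, during which the arm holds its last target. There are 200 camera calls.

## Working session

There is one attempt and no reset: what is moved stays moved. The work goes in short steps, Python scripts to look and compute and a tool call to move; the robot and the scene stay as the last step left them, time stands still between calls to the robot, and variables do not carry over. Pictures are saved under pics/ and viewed, at most 10 in all, crops included, and the job is handed in when it is done.

Besides the shell and the picture viewer there is one more tool, called after ">>>" as name(argument=value, ...), one argument or row to a line, values as JSON. servo_tool: Moves the arm, as the interface text tells. Its arguments: {"type":"object","properties":{"deltas":{"type":"array"}},"required":["deltas"]}

```bash
mkdir -p pics; cat > h.py <<'E'
import numpy as np, cv2
from plant import manip, grab_frame
def cloud(f, T=None):
    K=np.array([[f["fx"],0,f["cx"]],[0,f["fy"],f["cy"]],[0,0,1]]);z=f["z_map"]
    u,v=np.meshgrid(np.arange(640.),np.arange(400.))
    n=cv2.undistortPoints(np.stack([u,v],-1).reshape(-1,1,2),K,np.array(f["dist"])).reshape(400,640,2)
    P=np.dstack([n[...,0]*z,n[...,1]*z,z])
    if T is None:
        R=cv2.Rodrigues(np.array(f["rvec"]))[0]
        return (P-np.array(f["tvec"]).ravel())@R
    return P@T[:3,:3].T+T[:3,3]
E
python3 - <<'E'
from h import *
s=manip.state(); print(s)
for n in("scene","side"):
    f=grab_frame(n); np.save(f"{n}.npy",f,allow_pickle=True); cv2.imwrite(f"pics/{n}0.png",f["pixels"][...,::-1])
    W=cloud(f); W[f["z_map"]==0]=np.nan
    np.save(f"{n}_W.npy",W); print(n,W[...,2][::40,::64].round(3))
    R=cv2.Rodrigues(np.array(f["rvec"]))[0]; print((-R.T@np.array(f["tvec"]).ravel()))
E
```

```text
{'time': 0.0, 'joint_pos': array([-1.19021722e-01,  5.33578542e-02,  1.61431864e+00, -3.45000290e-06,
        1.47598563e+00, -1.18960716e-01]), 'joint_vel': array([ 0.00076486,  0.00020443,  0.00034096,  0.00037596, -0.0012452 ,
       -0.00047331]), 'joint_efforts': array([ 2.70554956e-04, -3.93670499e+01, -3.70175600e+01, -1.62778279e-04,
        6.93513779e-03, -6.06393527e-06]), 'tool_pos': array([6.24398979e-01, 5.77959832e-05, 2.44047651e-01]), 'tool_rot': array([-8.12290397e-04,  7.07127854e-01,  7.07084950e-01, -6.40987860e-04]), 'contact_force': array([-0.37746055, -0.11412259,  0.15858055]), 'ft_torque': array([ 0.02845502,  0.03273375, -0.0378398 ]), 'grasp_force': 0.0, 'gripper_width': 0.9987940743814043}
scene [[ 0.205  0.116  0.011 -0.203  0.599 -0.003  0.143  0.18  -0.125  0.023]
 [ 0.073 -0.037 -0.169  0.312  0.244  0.55   0.004  0.01  -0.308 -0.129]
 [-0.08  -0.203  0.001  0.158 -0.002 -0.001 -0.005 -0.003  0.003 -0.304]
 [-0.239  0.     0.     0.012 -0.001  0.507 -0.005    nan  0.004  0.   ]
 [ 0.001  0.001 -0.004 -0.007 -0.004  0.271  0.057  0.005  0.043 -0.003]
 
[... 476 characters left out ...]
014]
 [ 0.537 -0.019  0.555  0.549  0.537  0.53  -0.753 -0.72  -0.422 -0.204]
 [-0.145 -0.211  0.144  0.001  0.003  0.02  -0.752 -0.751 -0.659 -0.399]
 [-0.003  0.343 -0.     0.015 -0.001  0.341 -0.001 -0.196 -0.756 -0.601]
 [-0.001  0.286 -0.001 -0.002  0.062  0.081 -0.002 -0.755 -0.751 -0.752]
 [ 0.313  0.302 -0.001 -0.001  0.039 -0.002  0.027 -0.006 -0.752 -0.76 ]
 [-0.     0.261 -0.    -0.003 -0.005 -0.001  0.072 -0.003 -0.756 -0.751]
 [-0.005  0.135  0.013 -0.002  0.075  0.113  0.079 -0.001 -0.001 -0.749]
 [-0.002  0.012  0.001 -0.001  0.082  0.076  0.065 -0.001  0.007 -0.747]
 [-0.001  0.001 -0.003 -0.001  0.049 -0.    -0.002 -0.001  0.084  0.034]]
[ 0.28831975 -0.69432439  0.86442879]
```

View pics/scene0.png

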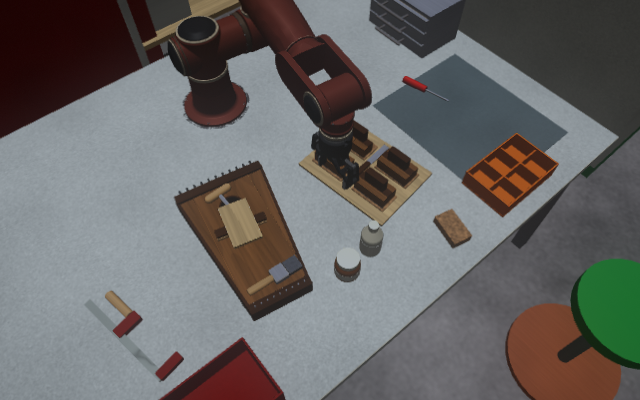

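View pics/side0.png

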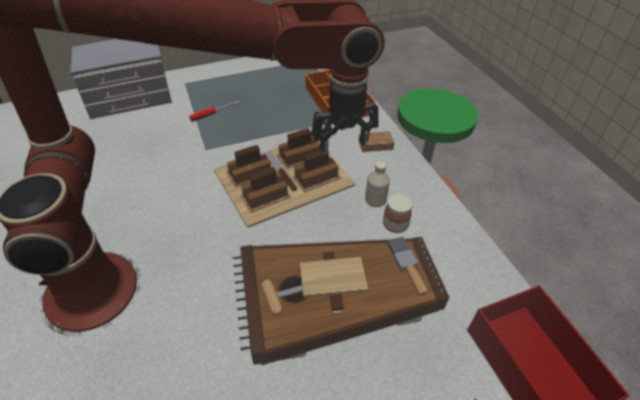

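```bash
python3 - <<'E'
from h import *
def rects(m,W,amin,lab):
    n,L,st,_=cv2.connectedComponentsWithStats(m.astype(np.uint8),connectivity=4)
    for i in range(1,n):
        if st[i,4]<amin: continue
        p=W[L==i]; r=cv2.minAreaRect((p[:,:2]*1000).astype(np.float32))
        print(lab,st[i],"c",np.round(r[0],1),"sz",np.round(r[1],1),"ang",round(r[2],1),"z",np.median(p[:,2]).round(4))
for n in("scene","side"):
    W=np.load(n+"_W.npy"); x,y,z=W[...,0],W[...,1],W[...,2]
    ok=(x>.3)&(x<1.1)&(abs(y)<.6)
    rects(ok&(z>.105)&(z<.121),W,60,n+" caul")
    rects(ok&(z>.094)&(z<.108),W,60,n+" grip")
    rects(ok&(z>.050)&(z<.062),W,100,n+" block")
    rects(ok&(z>.068)&(z<.082),W,500,n+" sb")
    rects(ok&(z>.007)&(z<.02),W,500,n+" rack")
E
```

```text
scene caul [ 218  198   45   50 1335] c [ 513.6 -226.7] sz [ 80.4 134.5] ang 75.9 z 0.1125
scene grip [353 120  15  15 108] c [459.3 243.6] sz [61.3 23.4] ang 6.9 z 0.0995
scene grip [389 147  22  17 153] c [613.1 266.6] sz [71.4 26. ] ang 5.1 z 0.0998
scene grip [365 168  23  18 168] c [626.5 161.5] sz [70.9 26. ] ang 6.0 z 0.0995
scene grip [205 184  25  18 134] c [ 385.2 -217.3] sz [20.  78.8] ang 2.6 z 0.0969
scene grip [254 212  13  12  94] c [ 528.2 -173. ] sz [28.1 26.6] ang 75.2 z 0.1001
scene grip [214 227  14  12 102] c [ 500.7 -280.1] sz [29.7 26.3] ang 76.1 z 0.1007
scene grip [364 227  17  12  98] c [753.6  27.1] sz [43.1 29.4] ang 41.6 z 0.0992
scene grip [268 269  18  13 103] c [ 690.6 -235.2] sz [42.4 33. ] ang 60.9 z 0.0961
scene block [352 135  21  16 164] c [479.9 236.9] sz [61.2 46.1] ang 10.0 z 0.0556
scene block [474 139  36  29 103] c [765.9 514. ] sz [166.3   8.5] ang 89.0 z 0.0576
scene block [378 150  40  31 373] c [613.  264.8] sz [111.2  63.2] ang 7.8 z 0.0557
scene block [465 170  28  25 101] c [811.8 398.7] sz [12.4 99.8] ang 86.8 z 0.0576
scene block [3
[... 1384 characters left out ...]
ng 8.6 z 0.0548
side block [241 173  46  28 460] c [466.9 139.1] sz [111.5  61.7] ang 6.8 z 0.0548
side block [385 206  27  15 119] c [751.7 -74.4] sz [38.3 65.9] ang 50.2 z 0.0546
side block [518 294  84  87 437] c [ 914.9 -493. ] sz [ 43.5 210.1] ang 11.3 z 0.0561
side block [252 302 195  59 520] c [ 518.3 -329.7] sz [  5.8 416.8] ang 86.7 z 0.0559
side block [473 316  59  84 318] c [ 761.  -483.3] sz [185.6   5.6] ang 89.4 z 0.0561
side sb [  251   236   199   122 11946] c [ 542.  -244.2] sz [265.6 409.8] ang 74.5 z 0.0742
side sb [485 289 123  88 627] c [ 895.9 -465.9] sz [115.2 246.8] ang 33.5 z 0.0753
side rack [ 214  148  141   79 2786] c [538.5 203.9] sz [331.7 253.5] ang 8.4 z 0.011
```

The scene view shows the rack under the gripper (about 365,170), with the zither at (245,240) and the board at (240,222). In the side view the rack is at (285,175), the board at (333,276), the bottle at (377,185) and the jar at (398,212). Heights agree with the text: grips about 0.100, board 0.1125. The chipped weight isn't identifiable yet, so I'll look from the wrist above the rack.

>>> servo_tool(
  deltas=[
    [[100,-0.011,0.025,0.013,-8.5],[100,-0.011,0.025,0.013,-8.5],[100,-0.011,0.025,0.013,-8.5],[100,-0.011,0.025,0.013,-8.5],[100,-0.011,0.025,0.013,-8.5],[100,-0.011,0.025,0.013,-8.5],[100,-0.01,0.025,0.013,-8.5],[100,-0.01,0.025,0.013,-8.5]],
  ],
)

```text
time: 0.9
tool_pos: [0.5382, 0.2009, 0.3492]
tool_rot: [0.0, 0.982, 0.188, -0.0]
contact_force: [0.4, 0.1, -0.1]
gripper_width: 1.001
grasp_force: 0.0
```

>>> servo_tool(
  deltas=[
    [[100,0,0,0,-7.2],[100,0,0,0,-7.2],[100,0,0,0,0],[100,0,0,0,0],[100,0,0,0,0],[100,0,0,0,0],[100,0,0,0,0],[100,0,0,0,0]],
  ],
)

```text
time: 1.7
tool_pos: [0.539, 0.1999, 0.3493]
tool_rot: [-0.0, 0.998, 0.066, -0.0]
contact_force: [0.7, -0.7, -0.0]
gripper_width: 1.0
grasp_force: 0.0
```

```bash
cat >> h.py <<'E'
from scipy.spatial.transform import Rotation as Ro
def wrist(name=None):
    s=manip.state(); f=grab_frame("wrist")
    T=np.eye(4); T[:3,:3]=Ro.from_quat(np.roll(s["tool_rot"],-1)).as_matrix(); T[:3,3]=s["tool_pos"]
    if name: cv2.imwrite(f"pics/{name}.png",f["pixels"][...,::-1])
    W=cloud(f,T@np.array(f["T_tool_cam"])); W[f["z_map"]==0]=np.nan
    return s,f,W
def rects(m,W,amin,lab):
    n,L,st,_=cv2.connectedComponentsWithStats(m.astype(np.uint8),connectivity=4)
    for i in range(1,n):
        if st[i,4]<amin: continue
        p=W[L==i]; r=cv2.minAreaRect((p[:,:2]*1000).astype(np.float32))
        print(lab,st[i],"c",np.round(r[0],1),"sz",np.round(r[1],1),"ang",round(r[2],1),"z",np.median(p[:,2]).round(4),"mean",(p[:,:2].mean(0)*1000).round(1))
E
python3 - <<'E'
from h import *
s,f,W=wrist("w1"); print(s["time"],s["tool_pos"],s["contact_force"],Ro.from_quat(np.roll(s["tool_rot"],-1)).as_matrix()[:,1])
z=W[...,2]
rects((z>.09)&(z<.11),W,200,"grip"); rects((z>.045)&(z<.065),W,400,"block"); rects((z>.005)&(z<.02),W,800,"rack")
E
```

```text
1.7 [0.53902731 0.1999012  0.34928235] [ 0.70046039 -0.68274085 -0.03492419] [ 1.32433457e-01 -9.91191898e-01 -1.29320242e-05]
grip [479   0  42  25 672] c [733.9  32.8] sz [45.2 20.6] ang 89.2 z 0.0971 mean [733.5  36.4]
grip [ 264   71   21   63 1202] c [608.2 266.1] sz [69.3 22. ] ang 6.1 z 0.0997 mean [609.1 265.6]
grip [ 354   71   21   63 1203] c [622.3 161.9] sz [69.1 22.2] ang 7.5 z 0.0998 mean [622.9 162.7]
grip [ 588  195   52   74 1097] c [ 512.  -170.4] sz [ 34.3 104.6] ang 76.0 z 0.1013 mean [ 516.1 -177.4]
grip [352 203  19  52 864] c [465.6 138.8] sz [69.4 22.2] ang 8.1 z 0.0997 mean [467.7 139.9]
grip [271 204  20  52 873] c [450.  243.3] sz [70.1 22.2] ang 8.0 z 0.0996 mean [452.5 243. ]
grip [564 295  58  27 768] c [ 390.  -213.2] sz [38.9 80.3] ang 3.6 z 0.096 mean [ 384.4 -211.4]
block [530   0  44  45 776] c [740.8 -51.6] sz [66.7 27.2] ang 58.4 z 0.0535 mean [741.6 -44. ]
block [ 473   42  167  254 2973] c [ 555.6 -118.3] sz [  4.4 388.3] ang 73.2 z 0.055 mean [ 569.1 -122.2]
block [ 255   57   48   90 2805] c [608.3 266.2] sz [110.   60.2] ang 6.3 z 0.0552 mean [610.8 263.4]
block [ 337   58   49   89 2810] c [621.8 161.7] sz [109.   60.2] ang 7.7 z 0.0553 mean [623.8 164.3]
block [ 337  180   43   75 2045] c [465.1 138.6] sz [110.3  59.9] ang 8.4 z 0.0551 mean [474.3 142.4]
block [ 274  181   33   75 1367] c [450.9 234.1] sz [111.   42.5] ang 9.0 z 0.0552 mean [462.1 229.3]
rack [  227    37   184   223 20561] c [536.6 202.7] sz [330.2 250.6] ang 8.3 z 0.0112 mean [560.8 205.8]
```

View pics/w1.png

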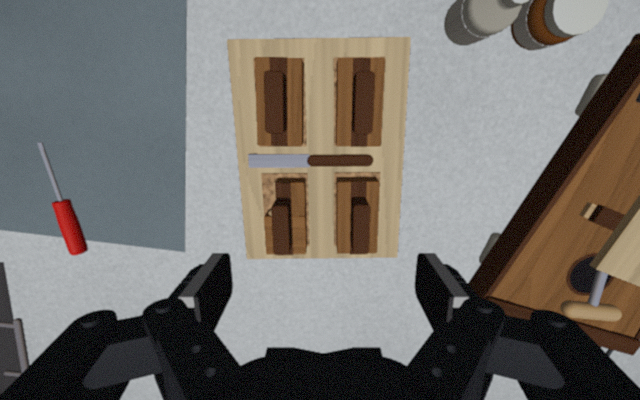

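The wrist view shows the chipped weight at bottom left (285,215), with its broken corner at (275,190). The three sound weights are at (280,100), (360,100) and (358,215), and the spatula lies between the rows at (310,160). I'll start with the near-right weight C at (0.466, 0.139).

>>> servo_tool(
  deltas=[
    [[100,-0.015,-0.012,-0.03,0],[100,-0.015,-0.012,-0.03,0],[100,-0.015,-0.012,-0.03,0],[100,-0.014,-0.012,-0.03,0],[100,-0.014,-0.013,-0.03,0],[100,0,0,-0.03,0],[100,0,0,-0.02,0],[100,0,0,0,0]],
  ],
)

```text
time: 2.55
tool_pos: [0.4635, 0.1385, 0.1458]
tool_rot: [0.0, 0.998, 0.066, -0.003]
contact_force: [-0.5, -0.4, 0.2]
gripper_width: 0.997
grasp_force: 0.0
```

>>> servo_tool(
  deltas=[
    [[100,0,0,-0.02,0],[100,0,0,-0.02,0],[100,0,0,-0.02,0],[100,0,0,-0.009,0],[0,0,0,0,0],[0,0,0,0,0],[0,0,0,0,0],[0,0,0,0,0]],
  ],
)

```text
time: 3.35
tool_pos: [0.4669, 0.1391, 0.0816]
tool_rot: [-0.0, 0.998, 0.066, 0.001]
contact_force: [-0.2, -0.5, -0.3]
gripper_width: 0.331
grasp_force: 0.0
```

>>> servo_tool(
  deltas=[
    [[0,0,0,0,0],[0,0,0,0,0],[0,0,0,0,0],[0,0,0,0.005,0],[0,0,0,0.01,0],[0,0,0,0.01,0],[0,0,0,0,0],[0,0,0,0,0]],
  ],
)

```text
time: 4.15
tool_pos: [0.4662, 0.139, 0.1057]
tool_rot: [-0.0, 0.998, 0.066, 0.0]
contact_force: [-0.1, -0.1, -2.6]
gripper_width: 0.255
grasp_force: 63.4
```

>>> servo_tool(
  deltas=[
    [[0,0,0,0,0],[0,0,0,0,0],[0,0,0,0,0],[0,0,0,0,0],[0,0,0,0,0],[0,0,0,0,0],[0,0,0,0,0],[0,0,0,0,0]],
  ],
)

```text
time: 4.95
tool_pos: [0.466, 0.139, 0.1053]
tool_rot: [-0.0, 0.998, 0.066, 0.0]
contact_force: [0.2, -0.2, -2.8]
gripper_width: 0.251
grasp_force: 63.4
```

Weight C reads about 2.7 N, so it's unfilled and goes back on its pad.

>>> servo_tool(
  deltas=[
    [[0,0,0,-0.008,0],[0,0,0,-0.008,0],[0,0,0,-0.004,0],[0,0,0,-0.003,0],[0,0,0,-0.002,0],[0,0,0,0,0],[0,0,0,0,0],[0,0,0,0,0]],
  ],
)

```text
time: 5.75
tool_pos: [0.466, 0.1391, 0.0814]
tool_rot: [0.0, 0.998, 0.066, -0.001]
contact_force: [-5.4, 0.1, 5.8]
gripper_width: 0.251
grasp_force: 64.7
```

>>> servo_tool(
  deltas=[
    [[100,0,0,0,0],[100,0,0,0,0],[100,0,0,0,0],[100,0,0,0,0],[100,0,0,0,0],[100,0,0,0.02,0],[100,0,0,0.03,0],[100,0,0,0.03,0]],
  ],
)

```text
time: 6.55
tool_pos: [0.4654, 0.1389, 0.1606]
tool_rot: [0.0, 0.998, 0.066, -0.001]
contact_force: [1.0, 0.1, 0.5]
gripper_width: 1.002
grasp_force: 0.0
```

>>> servo_tool(
  deltas=[
    [[100,0.026,0.004,0,0],[100,0.026,0.004,0,0],[100,0.026,0.004,0,0],[100,0.026,0.004,0,0],[100,0.026,0.004,0,0],[100,0.026,0.003,0,0],[100,0,0,0,0],[100,0,0,-0.01,0]],
  ],
)

```text
time: 7.35
tool_pos: [0.623, 0.1621, 0.1513]
tool_rot: [-0.0, 0.998, 0.066, 0.001]
contact_force: [-0.3, -0.5, 0.4]
gripper_width: 0.999
grasp_force: 0.0
```

>>> servo_tool(
  deltas=[
    [[100,0,0,-0.02,0],[100,0,0,-0.02,0],[100,0,0,-0.02,0],[100,0,0,-0.01,0],[0,0,0,0,0],[0,0,0,0,0],[0,0,0,0,0],[0,0,0,0,0]],
  ],
)

```text
time: 8.15
tool_pos: [0.6228, 0.1621, 0.0818]
tool_rot: [-0.0, 0.998, 0.066, 0.001]
contact_force: [1.1, 0.4, 0.2]
gripper_width: 0.328
grasp_force: 0.0
```

>>> servo_tool(
  deltas=[
    [[0,0,0,0,0],[0,0,0,0,0],[0,0,0,0,0],[0,0,0,0.005,0],[0,0,0,0.01,0],[0,0,0,0.01,0],[0,0,0,0,0],[0,0,0,0,0]],
  ],
)

```text
time: 8.95
tool_pos: [0.6222, 0.162, 0.1058]
tool_rot: [-0.0, 0.998, 0.066, 0.0]
contact_force: [0.3, 0.2, -2.6]
gripper_width: 0.249
grasp_force: 63.4
```

Weight B is also light, at about 2.7 N. It goes back, which leaves A.

>>> servo_tool(
  deltas=[
    [[0,0,0,-0.008,0],[0,0,0,-0.008,0],[0,0,0,-0.004,0],[0,0,0,-0.003,0],[0,0,0,-0.002,0],[0,0,0,0,0],[0,0,0,0,0],[0,0,0,0,0]],
  ],
)

```text
time: 9.75
tool_pos: [0.6218, 0.1622, 0.0817]
tool_rot: [0.0, 0.998, 0.066, -0.001]
contact_force: [-6.1, -0.1, 5.7]
gripper_width: 0.25
grasp_force: 64.7
```

>>> servo_tool(
  deltas=[
    [[100,0,0,0,0],[100,0,0,0,0],[100,0,0,0,0],[100,0,0,0,0],[100,0,0,0,0],[100,0,0,0.02,0],[100,0,0,0.03,0],[100,0,0,0.03,0]],
  ],
)

```text
time: 10.55
tool_pos: [0.6215, 0.1619, 0.1604]
tool_rot: [0.0, 0.998, 0.066, -0.001]
contact_force: [0.6, -0.4, 0.5]
gripper_width: 0.997
grasp_force: 0.0
```

>>> servo_tool(
  deltas=[
    [[100,-0.003,0.021,0,0],[100,-0.003,0.021,0,0],[100,-0.002,0.021,0,0],[100,-0.003,0.021,0,0],[100,-0.002,0.02,0,0],[100,0,0,0,-1],[100,0,0,0,0],[100,0,0,-0.01,0]],
  ],
)

```text
time: 11.35
tool_pos: [0.6102, 0.2656, 0.1518]
tool_rot: [-0.0, 0.998, 0.057, 0.002]
contact_force: [-0.2, 0.5, -0.9]
gripper_width: 1.0
grasp_force: 0.0
```

>>> servo_tool(
  deltas=[
    [[100,0,0,-0.02,0],[100,0,0,-0.02,0],[100,0,0,-0.02,0],[100,0,0,-0.01,0],[0,0,0,0,0],[0,0,0,0,0],[0,0,0,0,0],[0,0,0,0,0]],
  ],
)

```text
time: 12.15
tool_pos: [0.6099, 0.2662, 0.0818]
tool_rot: [-0.0, 0.998, 0.058, 0.001]
contact_force: [-0.5, 0.4, 0.5]
gripper_width: 0.332
grasp_force: 0.0
```

>>> servo_tool(
  deltas=[
    [[0,0,0,0,0],[0,0,0,0,0],[0,0,0,0,0],[0,0,0,0.005,0],[0,0,0,0.01,0],[0,0,0,0.01,0],[0,0,0,0,0],[0,0,0,0,0]],
  ],
)

```text
time: 12.95
tool_pos: [0.609, 0.2659, 0.1054]
tool_rot: [0.0, 0.998, 0.057, 0.0]
contact_force: [-0.3, -0.1, -8.6]
gripper_width: 0.248
grasp_force: 62.3
```

Weight A is the heavy one at 8.6 N. I'll carry it over the board, 20.5° clockwise.

>>> servo_tool(
  deltas=[
    [[0,0,0,0.025,0],[0,0,0,0.03,0],[0,0,0,0.03,0],[0,-0.002,-0.01,0.03,-1],[0,-0.004,-0.02,0.02,-1.5],[0,-0.006,-0.03,0.01,-2],[0,-0.007,-0.035,0,-2],[0,-0.007,-0.035,0,-2]],
  ],
)

```text
time: 13.75
tool_pos: [0.5824, 0.1349, 0.2502]
tool_rot: [0.0, 1.0, -0.017, -0.0]
contact_force: [0.1, 0.3, -9.5]
gripper_width: 0.243
grasp_force: 62.2
```

>>> servo_tool(
  deltas=[
    [[0,-0.007,-0.035,0,-2],[0,-0.007,-0.035,0,-2],[0,-0.008,-0.04,0,-2],[0,-0.008,-0.04,0,-2],[0,-0.008,-0.04,0,-2],[0,-0.008,-0.04,0,-2],[0,-0.007,-0.036,0,0],[0,-0.006,-0.03,0,0]],
  ],
)

```text
time: 14.55
tool_pos: [0.5228, -0.1618, 0.2496]
tool_rot: [0.0, 0.993, -0.122, -0.001]
contact_force: [1.0, 0.3, -9.0]
gripper_width: 0.25
grasp_force: 62.1
```

>>> servo_tool(
  deltas=[
    [[0,-0.005,-0.03,0,0],[0,-0.004,-0.02,0,0],[0,-0.002,-0.012,0,0],[0,0,-0.004,0,0],[0,0,0,0,0],[0,0,0,0,0],[0,0,0,0,0],[0,0,0,0,0]],
  ],
)

```text
time: 15.35
tool_pos: [0.5132, -0.2252, 0.2503]
tool_rot: [-0.0, 0.993, -0.12, 0.0]
contact_force: [-0.2, 0.5, -8.6]
gripper_width: 0.248
grasp_force: 62.1
```

```bash
python3 - <<'E'
from h import *
s,f,W=wrist("w2"); M=Ro.from_quat(np.roll(s["tool_rot"],-1)).as_matrix(); print(s["time"],s["tool_pos"],s["contact_force"],"yaw",np.degrees(np.arctan2(M[1,0],M[0,0])))
z=W[...,2]; rects((z>.106)&(z<.122),W,300,"w caul")
f=grab_frame("side"); W=cloud(f); z=W[...,2]; x,y=W[...,0],W[...,1]
cv2.imwrite("pics/s2.png",f["pixels"][...,::-1])
ok=(x>.42)&(x<.62)&(abs(y+.225)<.12)
rects(ok&(z>.106)&(z<.122),W,100,"side caul"); rects(ok&(z>.155)&(z<.3),W,100,"held")
E
```

```text
15.35 [ 0.513198   -0.22520731  0.25032935] [-0.17366914  0.53190437 -8.57456534] yaw -13.831842382398788
w caul [ 277  120   96   21 1883] c [ 565.5 -240.6] sz [80.3 16. ] ang 75.4 z 0.1121 mean [ 565.6 -240.4]
side caul [ 300  262   68   35 1766] c [ 512.1 -224.7] sz [ 81.2 131.3] ang 74.7 z 0.1125 mean [ 507.7 -233.4]
held [ 305  220   63   49 2238] c [ 511.2 -234.1] sz [ 80.4 110.7] ang 75.8 z 0.2234 mean [ 505.3 -239. ]
```

View pics/w2.png

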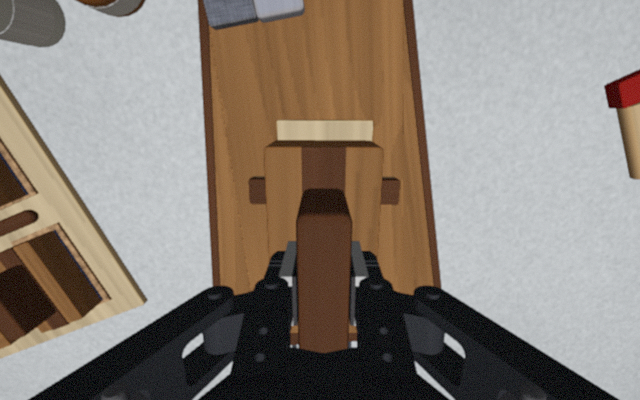

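The wrist view shows the weight held lengthways and centred over the board; the board's far edge is visible at (325,131), parallel to the block. I'll lower it gently.

>>> servo_tool(
  deltas=[
    [[0,-0.001,0,-0.015,0],[0,0,0,-0.02,0],[0,0,0,-0.015,0],[0,0,0,-0.01,0],[0,0,0,-0.006,0],[0,0,0,-0.003,0],[0,0,0,0,0],[0,0,0,0,0]],
  ],
)

```text
time: 16.25
tool_pos: [0.5125, -0.2263, 0.1823]
tool_rot: [0.0, 0.993, -0.121, 0.001]
contact_force: [0.3, -0.4, -8.6]
gripper_width: 0.248
grasp_force: 62.1
```

>>> servo_tool(
  deltas=[
    [[0,0,0,-0.002,0],[0,0,0,-0.002,0],[0,0,0,-0.001,0],[0,0,0,-0.001,0],[0,0,0,0,0],[0,0,0,0,0],[0,0,0,0,0],[0,0,0,0,0]],
  ],
)

```text
time: 17.05
tool_pos: [0.5124, -0.2262, 0.1758]
tool_rot: [0.0, 0.993, -0.121, 0.001]
contact_force: [1.6, -0.9, -4.1]
gripper_width: 0.247
grasp_force: 62.9
```

>>> servo_tool(
  deltas=[
    [[0,0,0,-0.001,0],[0,0,0,0,0],[0,0,0,-0.001,0],[0,0,0,0,0],[0,0,0,-0.001,0],[0,0,0,0,0],[0,0,0,0,0],[0,0,0,0,0]],
  ],
)

```text
time: 17.85
tool_pos: [0.5125, -0.2262, 0.1736]
tool_rot: [0.0, 0.993, -0.121, 0.001]
contact_force: [-0.1, 1.3, 5.6]
gripper_width: 0.245
grasp_force: 64.3
```

Force has gone positive, so the bridge is seated. I'll ease off, open and rise.

>>> servo_tool(
  deltas=[
    [[0,0,0,0.0005,0],[100,0,0,0,0],[100,0,0,0,0],[100,0,0,0,0],[100,0,0,0,0],[100,0,0,0,0],[100,0,0,0.01,0],[100,0,0,0.02,0]],
  ],
)

```text
time: 18.65
tool_pos: [0.511, -0.2254, 0.2016]
tool_rot: [-0.001, 0.993, -0.121, -0.002]
contact_force: [-0.7, 0.1, 0.6]
gripper_width: 0.997
grasp_force: 0.0
```

```bash
python3 - <<'E'
from h import *
s=manip.state(); print(s["time"],s["tool_pos"],s["contact_force"],s["gripper_width"])
f=grab_frame("side"); W=cloud(f); z=W[...,2]; x,y=W[...,0],W[...,1]
cv2.imwrite("pics/s3.png",cv2.resize(f["pixels"][120:360,200:520,::-1],None,fx=2,fy=2))
ok=(x>.42)&(x<.62)&(abs(y+.225)<.12)
rects(ok&(z>.10)&(z<.116),W,60,"side caul"); rects(ok&(z>.142)&(z<.154),W,60,"blocktop");rects((y>.05)&(y<.4)&(z>.094)&(z<.108),W,60,"grip")
E
```

```text
18.65 [ 0.51096436 -0.22538213  0.20160168] [-0.73050995  0.12405884  0.63560709] 0.9969461941637383
side caul [300 264  68  34 720] c [ 511.8 -225.6] sz [ 80.2 130.3] ang 75.6 z 0.1074 mean [ 495.1 -245.6]
blocktop [306 252  58  30 850] c [ 513.  -225.8] sz [ 60.9 110.8] ang 74.2 z 0.1475 mean [ 507.9 -234.7]
grip [249 167  27  14 181] c [465.3 138.4] sz [67.6 27.7] ang 10.0 z 0.0988 mean [465.3 136.8]
```

View pics/s3.png

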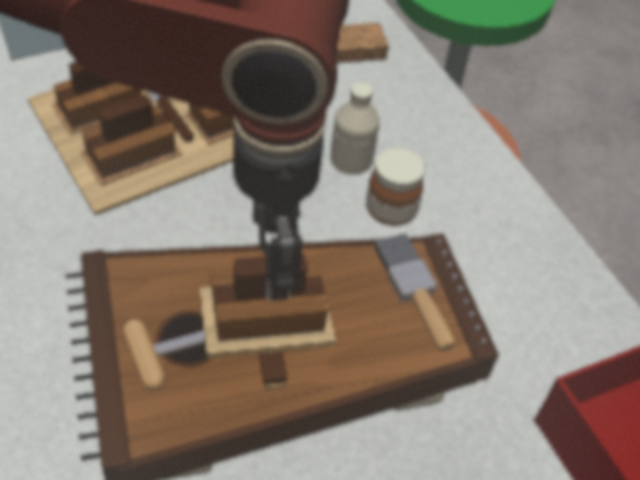

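The weight stands centred on the board at about (270,315). The board top went from 0.1125 to 0.1074, which is fully down. I'll back away upward and check the rack.

>>> servo_tool(
  deltas=[
    [[100,0,0,0.02,0],[100,0,0,0.025,0],[100,0,0,0.025,0],[100,0,0,0.025,0],[100,0,0,0.025,0],[100,0,0,0,0],[100,0,0,0,0],[100,0,0,0,0]],
  ],
)

```text
time: 19.5
tool_pos: [0.5115, -0.2257, 0.3213]
tool_rot: [-0.0, 0.993, -0.121, -0.001]
contact_force: [-0.1, -0.5, -0.6]
gripper_width: 0.996
grasp_force: 0.0
```

```bash
python3 - <<'E'
from h import *
for n in ("side","scene"):
    f=grab_frame(n); W=cloud(f); z=W[...,2]; x,y=W[...,0],W[...,1]
    rects((x>.42)&(x<.62)&(abs(y+.225)<.12)&(z>.10)&(z<.116),W,200,"caul"); rects((x>.4)&(x<.7)&(y>.05)&(y<.4)&(z>.094)&(z<.108),W,60,"grip")
s=manip.state(); print(s["time"],s["tool_pos"],s["contact_force"])
E
```

```text
caul [300 264  68  35 721] c [ 512.3 -224.7] sz [ 82.3 130.7] ang 75.3 z 0.1075 mean [ 494.7 -245.6]
grip [234 145  26  12 154] c [451.8 243.4] sz [70.4 26.6] ang 9.0 z 0.0989 mean [450.3 242.8]
grip [304 152  15  10  89] c [608.4 159.9] sz [38.7 23.5] ang 8.7 z 0.0991 mean [607.  157.4]
grip [249 167  27  14 175] c [466.  138.7] sz [69.4 25. ] ang 8.1 z 0.0987 mean [465.8 137. ]
caul [218 199  45  51 431] c [ 514.1 -226.9] sz [ 80.1 132.7] ang 75.8 z 0.1073 mean [ 535.  -237.4]
grip [347 119  21  17 135] c [455. 242.] sz [70.3 24.3] ang 8.5 z 0.0993 mean [457.2 241.8]
grip [324 139  21  16 148] c [470.1 137.4] sz [68.1 24.4] ang 5.3 z 0.0999 mean [470.4 136.3]
grip [365 167  23  18 167] c [625.3 160.9] sz [69.9 24.9] ang 9.0 z 0.0999 mean [626.8 159.3]
19.6 [ 0.51145633 -0.22569283  0.32092573] [-0.13008679  0.41736811  0.14101786]
```

```bash
python3 -c "
from plant import manip
print(manip.job_done())"
```

```text
the job is handed in; nothing more can be done
None
```

I handed the job in at about 20 s: the lead-filled weight (8.6 N) stands on the pressing board with the bridge down about 5 mm, and both light weights are back on their pads with the chipped one never handled; no verdict came back.

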